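# Switch the microscope head over to its camera and light the lamp

### The arm

A 6-joint arm with a two-finger parallel gripper is mounted at the origin on the work surface. World frame = base frame: x ahead of the robot, y to its left, z up, the work surface at z = 0. Lengths are in m, angles in rad, forces in N, time in s.
With the tool pointing down it reaches from about 0.325 to 0.775 m from the base axis. Payload 9.3 kg.
Tool frame: the origin (TCP) lies at the very end of the fingers, on their centre line; the grasp point (between the pads) lies arm.grip_point_offset behind it (arm.grip_point_offset is the distance from the TCP to the grasp point, in m); y points along the fingers, x is the direction in which the jaws open and shut, and the axes are right-handed (so a half turn about y gives the same grasp; the last joint's range is limited). The gripper opens to 85 mm and grips with 20 to 120 N. Pads are 22 mm wide; open, the fingers measure 114 mm over their backs; the gripper's body (76 mm by 85 mm) begins 54 mm behind the grasp point. The pads swing forward as they close: fully open they stand 13 mm farther back than shut.
Start: joints at [-1.456, 0.259, 0.021, 1.334, 0, 1.418], TCP at [0.146, -0.53, 0.231] pointing down, gripper open.
Joint ranges: [-3.04, 3.04], [-0.91, 1.82], [-1.04, 1.36], [-1.92, 1.95], [-1.52, 1.45], [-3.14, 3.14]. Speed limits (rad/s): [2.22, 2.22, 2.79, 3.14, 3.14, 3.14].

### API

Orientations are given as a unit quaternion [x, y, z, w].
In Python, from cell import readout, get_image, ticket, arm gives the robot as it stands.
- The arm moves only by the tool step_arm, never from a script. Its argument "deltas" is a list that holds one entry, the list of rows, each a list of 5 numbers: the opening, from 0 (shut) to 1 (fully open), then the shift along the world's x, y, z in mm, then the turn about the world's z in degrees. In form: [[[grip, x, y, z, yaw], ...]]. A call has exactly 10 rows; each row is the pose to reach, as a shift and turn from the pose measured when the call began; what a row does not reach only later rows make up. A row lasts 1/8 s, in which the tool goes at most 62.5 mm and 10.7 degrees, less where a joint would pass 70% of its speed; a pose out of reach is approached as far as the arm can. A call with a gripper value outside its range is refused whole. The fingers move at their own pace and stop on an object; "force" is the grip in N (left out, the last holds). Time passes only in rows, so rows that repeat a pose let the fingers close, or fill a call up. It gives the time, the measured TCP pose, the force and the opening at its end, in the units of the state.
- readout.observe(): the state, without advancing time (a new reading comes with each control period).
- get_image(name): name is "scene" or "side" or "wrist"; returns a dict with "img" (480x640x3 uint8, red, green, blue), "vertical_fov" (degrees; the focal length in pixels is half the picture's height over the tangent of half this angle, whatever the lens; pixels are square), "cx", "cy" (the principal point, pixels), "origin" and "attitude" of the camera in the world; the wrist camera has in their place "tool_from_camera" (4x4, takes a point from camera to tool coordinates, whose origin is the TCP and whose axes are the tool frame's). Camera axes: x right, y down, z forward; pixel columns grow to the right and rows downward; lengths in m; the calibration is good to about 2 mm. A picture is of the moment at which its call begins: read the wrist's pose just before it. There is no depth.
- ticket.close_job(): hands the job in, once; it reports no verdict.
The state is a dict: "time_s": time; "joints": joint angles; "qvel": joint speeds; "tau": joint torques, N m; "eef_pos": TCP position; "tool_rot": TCP orientation; "wrist_force": force on the tool from outside, world axes, zero at the start; "ft_torque": the same for the moment, N m; "finger_gap": finger opening in m.
Only numpy, scipy, OpenCV 4.12 (cv2) and the standard library are available. Lean on these libraries where they do the work, as an engineer would, in place of code of your own. Each camera call takes 0.05 s, during which the arm holds its last target. There are 200 camera calls.

### The job

Send the light of the microscope head to its camera: with the fingertips, push the sliding selector tab on top of the head from the end of its slot where it stands, past the click in the middle, all the way to the stop at the other end, then press the lamp box's round push button right down and let it come up again. Nothing is to be gripped or lifted: do not shift or lift the head, do not turn the dimmer knob beside the button, and leave the loose parts on the bench where they are. Do not press the button until the selector is at its far stop.

Things in the scene. Friction and masses are not known exactly. Their poses are not given: they have to be found in the camera images.
- head: White trinocular microscope head on a dark steel cradle, about 4 kg, loose on the bench (slides at pushes over about 18 N). Origin: centre of the cradle's underside; z up. Cradle 136 (x) by 170 (y) by 12 mm; housing 126 by 156 mm, flat top 85 mm above the bench. Two eyepieces with black ends slope up from its -x side to x = -135 mm, 120 mm above the bench.
- slot_mid (a point): Middle of the selector's slot, on the surface of a black strip (46 by 150 mm, 89 mm above the bench) along the +x edge of the head's top; at head x = 36, y = 0 mm. The slot runs along the head's y axis; three white index lines beside it at y = -25, 0 and 25 mm mark the selector's positions.
- camera_port (a point): Centre of the top of the aluminium camera tube on the head (42 mm across, capped black, 135 mm above the bench, 50 mm above the housing; at x = -26, y = 0 mm of the head).
- selector_tab (a point): Centre of the selector's upright aluminium tab: 22 mm (head x) by 9 mm (head y, the sliding direction) by 30 mm high, its lower edge 5 mm and its top 35 mm above the black strip (top 124.5 mm above the bench). Axes parallel to the head's; it slides in the head's +y direction.
- selector (a joint): Travel of the selector in m: 0 at the start stop (tab at head y = -25 mm), 0.025 in the middle click (first detent), 0.050 at the far stop (tab at head y = +25 mm). A spring detent holds it at each of the three: about 5 to 8 N of push to leave one; past half-way (12.5 mm on) it snaps into the next, and stays there.
- lamp_button (a joint): Lamp push button: travel in m, 0 up, 0.006 fully down; it needs about 5 N and springs back. It counts as pressed beyond 0.004.
- lamp_button_top (a point): Centre of the top face of the lamp's round grey push button (28 mm across, black round housing) on top of the grey lamp box. Pressed straight down. The lamp box is screwed to the bench: 150 by 130 mm, top 68 mm above the bench, low cooling fins on its +x half (10 mm high).
- dimmer (a joint): Angle (rad) of the lamp's black dimmer knob, 68 mm beside the button on the lamp box; to be left alone.
- dimmer_mark (a point): Point on the rim of the dimmer knob, 14 mm from its axis; turns with it.
- dimmer_grip (a point): Grip point on the axis of the dimmer knob (32 mm across).
- eyepiece: Bystander: loose black eyepiece standing upright, 38 mm across, 53 mm high. Origin at the centre of its underside.
- objective: Bystander: loose steel objective standing upright, 25 mm across, 46 mm high. Origin at the centre of its underside.
- ring: Bystander: flat aluminium ring, 48 mm across, 12 mm high. Origin at the centre of its underside.
- screwdriver: Bystander: screwdriver with black handle lying on the bench, 160 mm long along its x axis.
- jar: Bystander: clear jar with steel cap, 52 mm across, 65 mm high. Origin at the centre of its underside.
- shell: Bystander: white U-shaped cover, open side down, 90 by 60 mm, 45 mm high. Origin under its centre.
There are look-alikes about, which are no part of the job. Leave any turquoise look-alike of the part that bears lamp_button alone.

How it is judged:
By the outcome, as a careful person would: the job done as asked, in the order asked, and still so for the second after the job is handed in, with the robot touching nothing.
It also fails if it takes over 46 s, if anything falls off the work surface, if the arm or the gripper's body presses on something with over 40 N, if the wrist force passes 120 N, or if a joint passes its speed limit or range.

## Working session

There is one attempt and no reset: what is moved stays moved. The work goes in short steps, Python scripts to look and compute and a tool call to move; the robot and the scene stay as the last step left them, time stands still between calls to the robot, and variables do not carry over. Pictures are saved under pics/ and viewed, on a budget of 10 in all, crops included, one or two more only if the job needs it, and the job is handed in when it is done.

Besides the shell and the picture viewer there is one more tool, called after "Call:" by a JSON object that holds its "name" and its "arguments". step_arm: Moves the arm, as the interface text tells. Its arguments: {"type":"object","properties":{"deltas":{"type":"array"},"force":{"type":"number"}},"required":["deltas"]}

```bash
mkdir -p pics; ls; cat > h.py <<'E'
import numpy as np,cv2,json
from scipy.spatial.transform import Rotation as R
from cell import readout,get_image,ticket,arm
def snap(name,tag):
    s=readout.observe(); d=get_image(name)
    cv2.imwrite(f'pics/{tag}.png',d['img'][:,:,::-1])
    c={k:(v.tolist() if hasattr(v,'tolist') else v) for k,v in d.items() if k!='img'}
    c['p']=list(map(float,s['eef_pos']));c['q']=list(map(float,s['tool_rot']))
    json.dump(c,open(f'pics/{tag}.json','w')); return c
def cam(tag):
    c=json.load(open(f'pics/{tag}.json'))
    f=240/np.tan(np.radians(c['vertical_fov'])/2)
    if 'origin' in c:
        a=np.array(c['attitude']); M=a if a.shape==(3,3) else R.from_quat(a).as_matrix(); o=np.array(c['origin'])
    else:
        T=np.array(c['tool_from_camera']);Q=R.from_quat(c['q']).as_matrix()
        M=Q@T[:3,:3];o=np.array(c['p'])+Q@T[:3,3]
    return f,c['cx'],c['cy'],M,o
def px2w(tag,u,v,z):
    f,cx,cy,M,o=cam(tag); r=M@np.array([(u-cx)/f,(v-cy)/f,1]); return o+r*(z-o[2])/r[2]
def w2px(tag,p):
    f,cx,cy,M,o=cam(tag); r=M.T@(np.array(p)-o); return np.array([cx+f*r[0]/r[2],cy+f*r[1]/r[2]])
E
python3 - <<'E'
from h import *
for n in ['scene','side','wrist']: print(snap(n,n+'0'))
print(readout.observe(), arm.grip_point_offset)
E
```

```text
pics
{'vertical_fov': 45.130578234905286, 'cx': 315.65698350259225, 'cy': 253.85507287038257, 'origin': [1.105272595776657, 0.36045336571298964, 1.0938344176998984], 'attitude': [0.4958072433515095, 0.8265733115258505, -0.22415798069987117, -0.14389210472406974], 'p': [0.1454889790230896, -0.5301055256123476, 0.23064620023502314], 'q': [-0.5619155406293628, 0.4291191581665216, -0.4284505334212776, 0.5626169333611366]}
{'vertical_fov': 46.972554268101334, 'cx': 312.8450942649781, 'cy': 237.94415810947638, 'origin': [0.06988454519011125, 0.7542945335562617, 0.6065781790224288], 'attitude': [-0.28404385773044777, 0.8166160183287756, -0.474830872471434, 0.16429549002476768], 'p': [0.14551103521648642, -0.5301088786803733, 0.2306833898593643], 'q': [-0.5619375769233173, 0.4290843497326771, -0.42845534305783634, 0.5626178094063751]}
{'vertical_fov': 65.41141719014041, 'cx': 319.58889609962637, 'cy': 242.40589079222033, 'tool_from_camera': [[0.9999994665249706, -0.00037187132676533925, -0.0009636708413801829, 0.0008650098498940162], [0.0008021335361398304, -0.30822440657423006, 0.9513133404
[... 267 characters left out ...]
04914525806, 0.5625695672193134]}
{'time_s': 0.15, 'joints': array([-1.45559389e+00,  2.59102618e-01,  2.09589956e-02,  1.33368224e+00,
        2.24227387e-05,  1.41820657e+00]), 'qvel': array([ 0.00038051, -0.00062728,  0.00137493,  0.00061267,  0.00089461,
       -0.00079627]), 'tau': array([ 3.56479854e-03, -5.55965281e+01,  3.44665468e+01,  1.13030261e-02,
       -2.34766439e-04,  2.10873077e-05]), 'eef_pos': array([ 0.14551674, -0.53020233,  0.23079246]), 'tool_rot': array([-0.56200511,  0.42902323, -0.42852959,  0.56254041]), 'wrist_force': array([-0.40738769, -0.25872335, -0.44560202]), 'ft_torque': array([0.02809327, 0.03038808, 0.0350028 ]), 'finger_gap': 0.08526357251253124} 0.0187
```

View pics/scene0.png

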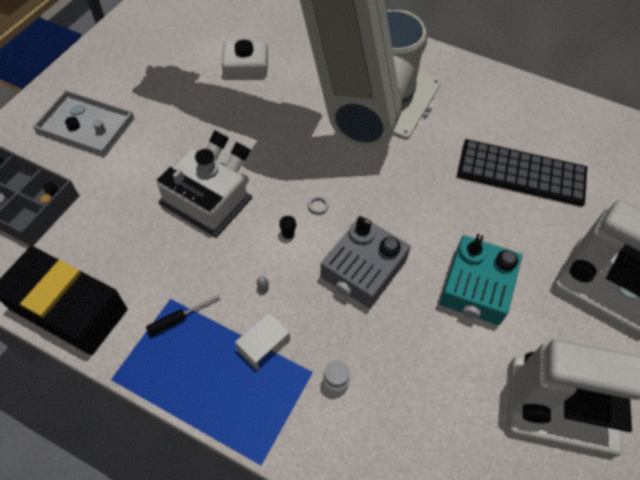

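View pics/side0.png

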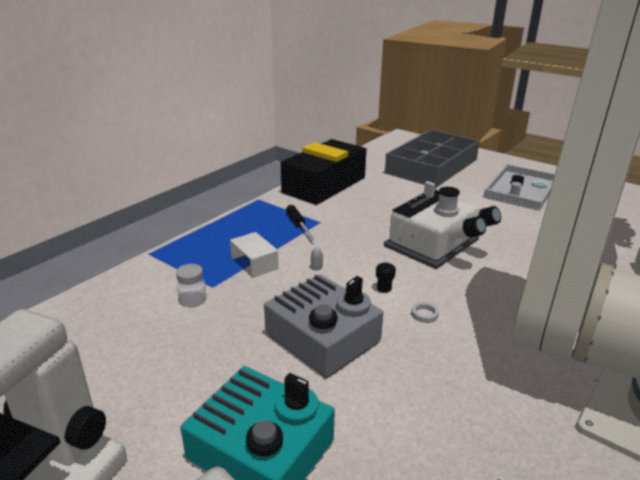

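The scene view shows the head near (205,190), with the tab at about (178,175). The grey lamp box is near (365,260); its button looks to be at (390,245) and the upright dimmer at (363,228). I'll zoom in on both.

```bash
python3 - <<'E'
from h import *
a=cv2.imread('pics/scene0.png');b=cv2.imread('pics/side0.png')
def z(i,x,y,w,h): return cv2.resize(i[y:y+h,x:x+w],(400,300),interpolation=cv2.INTER_CUBIC)
g=np.vstack([np.hstack([z(a,150,125,120,90),z(b,380,170,133,100)]),np.hstack([z(a,310,210,120,90),z(b,260,265,133,100)])])
cv2.imwrite('pics/z0.png',g)
for u,v,z_ in [(390,243,.085),(363,222,.1),(178,173,.124),(204,156,.135),(287,220,.053),(317,205,.006)]: print('scene',u,v,px2w('scene0',u,v,z_))
for u,v,z_ in [(323,313,.085),(354,282,.1),(430,183,.124),(448,192,.135)]: print('side',u,v,px2w('side0',u,v,z_))
E
```

```text
scene 390 243 [0.46828565 0.21536098 0.085     ]
scene 363 222 [0.45742333 0.14705404 0.1       ]
scene 178 173 [ 0.54719009 -0.2481347   0.124     ]
scene 204 156 [ 0.48868706 -0.21909065  0.135     ]
scene 287 220 [ 0.50089272 -0.01085141  0.053     ]
scene 317 205 [0.40405957 0.0128282  0.006     ]
side 323 313 [0.47975573 0.20910197 0.085     ]
side 354 282 [0.47840365 0.12817428 0.1       ]
side 430 183 [ 0.54527369 -0.25284989  0.124     ]
side 448 192 [ 0.48477587 -0.21251816  0.135     ]
```

View pics/z0.png

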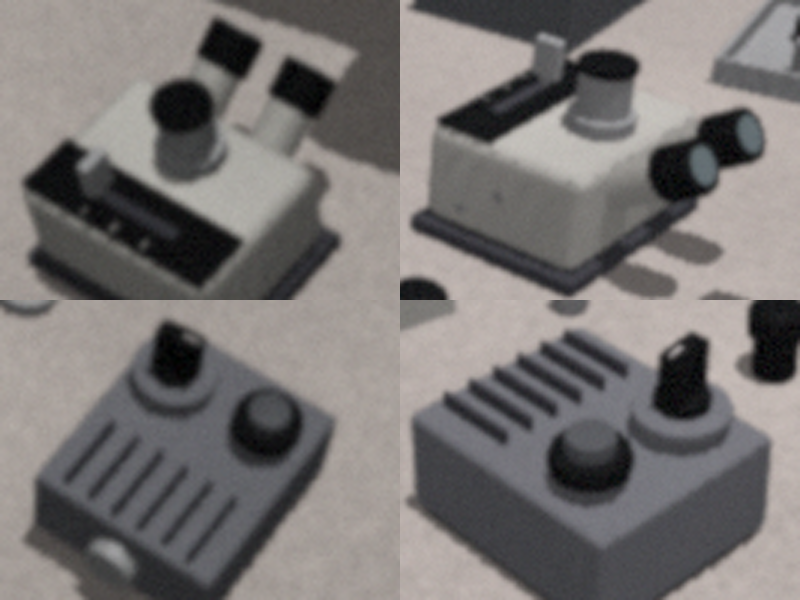

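```bash
cat >> h.py <<'E'
def tri(obs):
    A=np.zeros((3,3));b=np.zeros(3);L=[]
    for t,u,v in obs:
        f,cx,cy,M,o=cam(t); r=M@np.array([(u-cx)/f,(v-cy)/f,1]); r/=np.linalg.norm(r)
        P=np.eye(3)-np.outer(r,r);A+=P;b+=P@o;L.append((P,o))
    x=np.linalg.solve(A,b); return x,[round(1000*float(np.linalg.norm(P@(x-o))),1) for P,o in L]
E
python3 - <<'E'
from h import *
for n,a,b in [('tab',(177.6,172.4),(429.9,182.6)),('port',(204.6,156.5),(449.1,192.3)),('button',(392.5,241.8),(324.8,310.5)),('dim',(365,222.5),(355,279.5))]:
    print(n,tri([('scene0',*a),('side0',*b)]))
l=[px2w('scene0',u,v,.089) for u,v in[(175.5,188.3),(184.5,193.4),(193.2,198.5)]];print(l)
d=l[2]-l[0];print(np.linalg.norm(d),np.degrees(np.arctan2(d[1],d[0])))
c=[px2w('scene0',150+u/3.333,125+v/3.333,.089) for u,v in[(25,185),(200,287),(240,242),(68,142)]];print(c)
s=readout.observe();print(R.from_quat(s['tool_rot']).as_matrix())
E
```

```text
tab (array([ 0.54554047, -0.2505752 ,  0.12475184]), [1.3, 1.3])
port (array([ 0.48603818, -0.2202253 ,  0.13079023]), [0.5, 0.5])
button (array([0.47068661, 0.21923296, 0.09894669]), [1.8, 1.8])
dim (array([0.46575622, 0.1517347 , 0.11972015]), [4.5, 4.5])
[array([ 0.56442168, -0.25065195,  0.089     ]), array([ 0.56653655, -0.22579221,  0.089     ]), array([ 0.56893451, -0.20175761,  0.089     ])]
0.04910215768893244 84.7266822593341
[array([ 0.56554906, -0.29725919,  0.089     ]), array([ 0.5794797 , -0.15212763,  0.089     ]), array([ 0.53757848, -0.14896431,  0.089     ]), array([ 0.5225036 , -0.29353983,  0.089     ])]
[[ 2.64602911e-01 -9.60692604e-05  9.64357449e-01]
 [-9.64356921e-01  1.02529341e-03  2.64602868e-01]
 [-1.01416954e-03 -9.99999470e-01  1.78650566e-04]]
```

Call:
{"name": "step_arm", "arguments": {"deltas": [[[0, 40, 24, 0, -2], [0, 85, 50, 0, -5], [0, 130, 76, 0, -7], [0, 175, 103, 0, -10], [0, 220, 130, 0, -12], [0, 265, 157, 0, -14], [0, 310, 184, 0, -17], [0, 355, 210, 0, -19], [0, 396, 235, 0, -21], [0, 396, 235, 0, -21]]]}}

```text
time_s: 1.4
eef_pos: [0.5437, -0.2931, 0.2298]
tool_rot: [-0.475, 0.524, -0.523, 0.476]
wrist_force: [-0.5, 0.0, -0.1]
finger_gap: -0.0001
```

```bash
python3 - <<'E'
from h import *
snap('wrist','w1'); s=readout.observe(); print(s['time_s'],s['eef_pos'],s['wrist_force'],s['finger_gap'],s['joints'])
M=R.from_quat(s['tool_rot']).as_matrix();print(M, np.degrees(np.arctan2(M[1,0],M[0,0])))
print(w2px('w1',[.5455,-.2505,.1245]),w2px('w1',s['eef_pos']))
E
```

```text
1.45 [ 0.54240682 -0.29405955  0.23000212] [-1.11022408 -1.46239718 -0.15722714] 0.00015767494481824454 [-6.33112150e-01  3.76614786e-01  1.90718392e-01  1.38652132e+00
  8.50636028e-04  2.60448680e+00]
[[-9.58601923e-02 -8.03857425e-04  9.95394483e-01]
 [-9.95393585e-01  1.64507539e-03 -9.58587772e-02]
 [-1.56044218e-03 -9.99998324e-01 -9.57851767e-04]] -95.50083788359652
[258.23999197 243.78185001] [320.68997245 318.26739218]
```

View pics/w1.png

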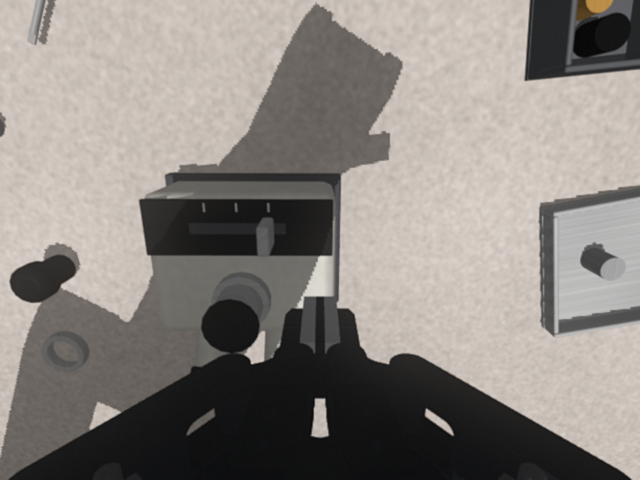

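The wrist view shows the tab top near (266,245), the index lines at (204,208), (236,208) and (268,208), and the strip corners at (140,200), (333,199), (333,255) and (147,254). The shut tips end near (320,297).

```bash
python3 - <<'E'
from h import *
for u,v in [(203.5,208),(236,208),(268,208),(140,200),(333,199),(333,255),(147,254)]: print(u,v,px2w('w1',u,v,.089))
print('tab',px2w('w1',265,240,.1245),tri([('scene0',177.6,172.4),('side0',429.9,182.6),('w1',265,240)]))
print('port',px2w('w1',230,326,.135))
a=cv2.imread('pics/w1.png')[180:330,180:380];cv2.imwrite('pics/w1z.png',cv2.resize(a,(800,600),interpolation=cv2.INTER_CUBIC))
E
```

```text
203.5 208 [ 0.56741664 -0.20517585  0.089     ]
236 208 [ 0.56501907 -0.23027453  0.089     ]
268 208 [ 0.56265955 -0.25497489  0.089     ]
140 200 [ 0.5782794  -0.15763494  0.089     ]
333 199 [ 0.56490838 -0.30570842  0.089     ]
333 255 [ 0.51930644 -0.30183304  0.089     ]
147 254 [ 0.53437659 -0.15249243  0.089     ]
tab [ 0.54780115 -0.25559677  0.1245    ] (array([ 0.54611826, -0.25347234,  0.12276217]), [2.7, 1.6, 2.0])
port [ 0.48885075 -0.22324781  0.135     ]
```

View pics/w1z.png

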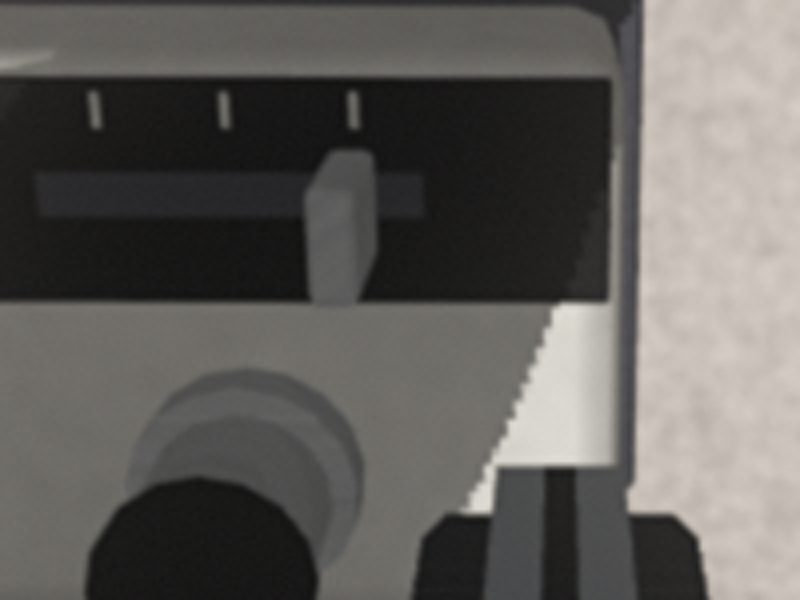

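Call:
{"name": "step_arm", "arguments": {"deltas": [[[0, 0, 0, -20, 0], [0, 0, 0, -45, 0], [0, 0, 0, -70, 0], [0, 0, 0, -95, 0], [0, 1, 0, -115, 0], [0, 1, 0, -124, 0], [0, 1, 0, -124, 0], [0, 1, 4, -124, 0], [0, 2, 8, -124, 0], [0, 2, 12, -124, 0]]]}}

```text
time_s: 2.7
eef_pos: [0.5447, -0.2817, 0.1065]
tool_rot: [-0.475, 0.524, -0.523, 0.476]
wrist_force: [0.1, -0.2, -0.3]
finger_gap: -0.0002
```

```bash
python3 - <<'E'
from h import *
snap('wrist','w2'); s=readout.observe(); print(s['time_s'],s['eef_pos'],s['wrist_force'],s['finger_gap'])
a=cv2.imread('pics/w2.png')[120:420,120:520];cv2.imwrite('pics/w2z.png',cv2.resize(a,(800,600),interpolation=cv2.INTER_CUBIC))
E
```

```text
2.75 [ 0.54455523 -0.28123723  0.10638641] [ 0.3550669   0.7890996  -0.12035701] -0.00027491103258602586
```

View pics/w2z.png

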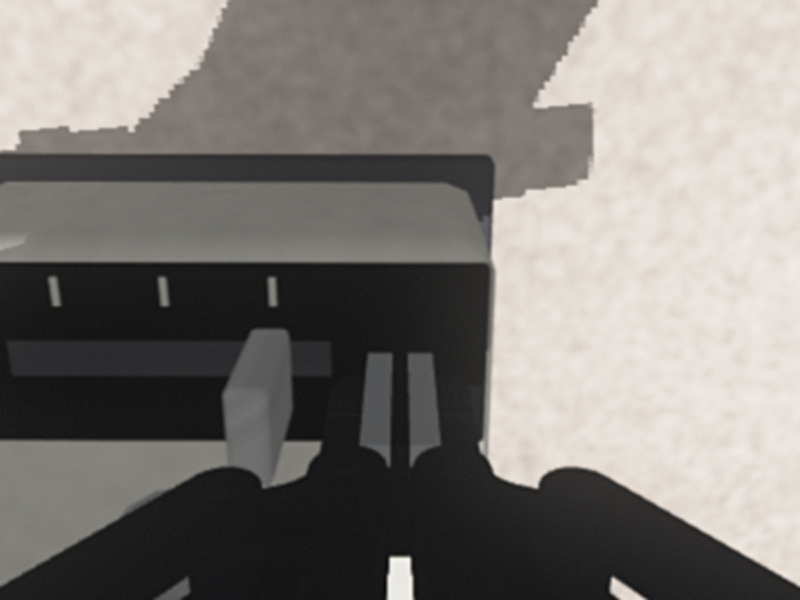

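The tips are 8-9 mm short of the tab (crop: tab edge x≈290, finger edge x≈327), and they line up with it in head x. I'll start a slow push.

Call:
{"name": "step_arm", "arguments": {"deltas": [[[0, 0, 2, 0, 0], [0, 0, 4, 0, 0], [0, 1, 6, 0, 0], [0, 1, 8, 0, 0], [0, 1, 10, 0, 0], [0, 1, 12, 0, 0], [0, 1, 14, 0, 0], [0, 1.5, 16, 0, 0], [0, 1.5, 17, 0, 0], [0, 1.5, 17, 0, 0]]]}}

```text
time_s: 4.0
eef_pos: [0.5461, -0.2646, 0.1064]
tool_rot: [-0.475, 0.524, -0.523, 0.476]
wrist_force: [0.7, -4.2, -1.3]
finger_gap: 0.0001
```

Call:
{"name": "step_arm", "arguments": {"deltas": [[[0, 0, 2, 0, 0], [0, 0.5, 4, 0, 0], [0, 0.5, 6, 0, 0], [0, 1, 9, 0, 0], [0, 1, 12, 0, 0], [0, 1.5, 14, 0, 0], [0, 1.5, 16, 0, 0], [0, 2, 18, 0, 0], [0, 2, 20, 0, 0], [0, 2, 20, 0, 0]]]}}

```text
time_s: 5.25
eef_pos: [0.5482, -0.2446, 0.1064]
tool_rot: [-0.475, 0.524, -0.523, 0.476]
wrist_force: [0.3, -0.0, -0.7]
finger_gap: 0.0003
```

```bash
python3 - <<'E'
from h import *
snap('wrist','w3'); s=readout.observe(); print(s['time_s'],s['eef_pos'],s['wrist_force'],s['finger_gap'])
a=cv2.imread('pics/w3.png')[120:420,120:520];cv2.imwrite('pics/w3z.png',cv2.resize(a,(800,600),interpolation=cv2.INTER_CUBIC))
E
```

```text
5.3 [ 0.54816331 -0.24457703  0.10643293] [ 0.93689297 -0.94303921 -0.43635202] -0.00029376242433686164
```

View pics/w3z.png

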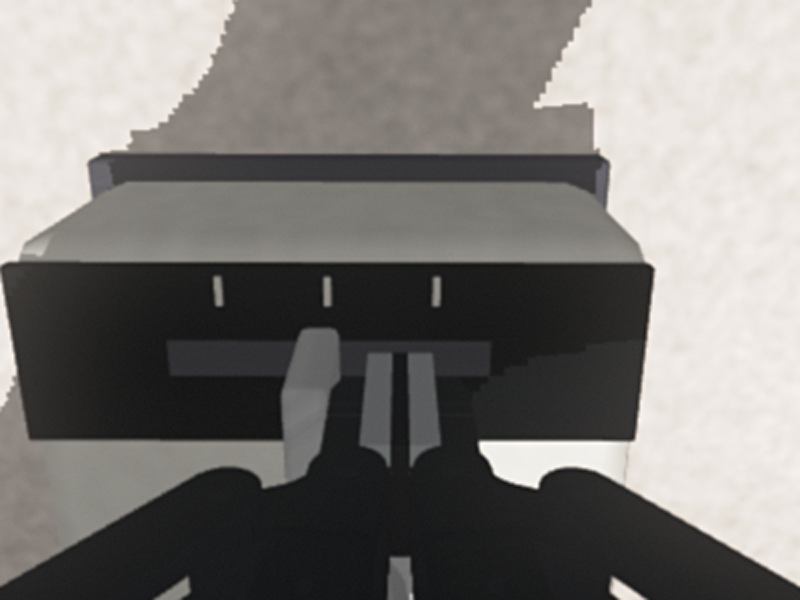

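The tab has clicked into the middle, next to the centre line (crop x≈322-326), and the head hasn't moved. On to the second half.

Call:
{"name": "step_arm", "arguments": {"deltas": [[[0, 0, 2, 0, 0], [0, 0.5, 4, 0, 0], [0, 0.5, 6, 0, 0], [0, 1, 8, 0, 0], [0, 1, 10, 0, 0], [0, 1, 12, 0, 0], [0, 1.5, 14, 0, 0], [0, 1.5, 16, 0, 0], [0, 2, 18, 0, 0], [0, 2, 19, 0, 0]]]}}

```text
time_s: 6.55
eef_pos: [0.5502, -0.2253, 0.1064]
tool_rot: [-0.475, 0.524, -0.523, 0.476]
wrist_force: [-0.6, 0.3, -0.5]
finger_gap: 0.0002
```

```bash
python3 - <<'E'
from h import *
snap('wrist','w4'); s=readout.observe(); print(s['time_s'],s['eef_pos'],s['wrist_force'],s['finger_gap'])
a=cv2.imread('pics/w4.png')[120:420,120:520];cv2.imwrite('pics/w4z.png',cv2.resize(a,(800,600),interpolation=cv2.INTER_CUBIC))
E
```

```text
6.6 [ 0.55020102 -0.22531271  0.10643734] [ 0.15239722 -0.30877716  0.30647698] -0.0002075738663031447
```

View pics/w4z.png

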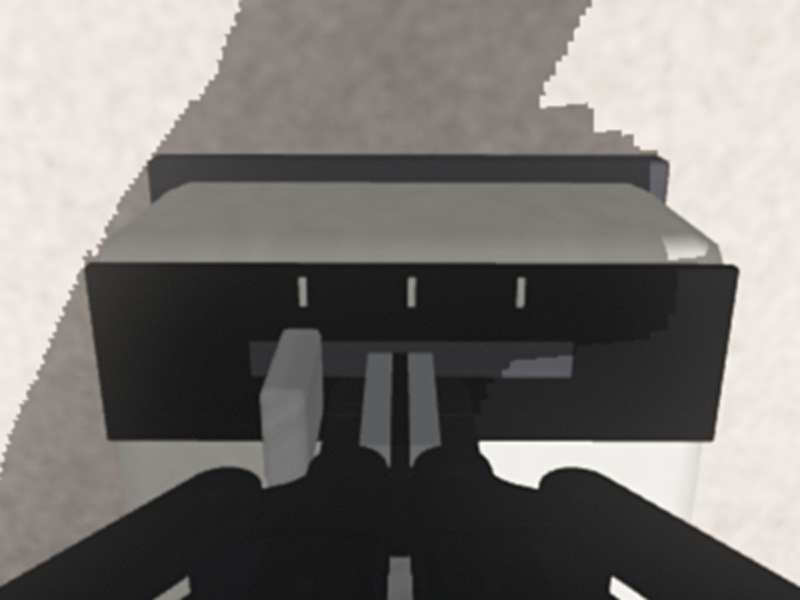

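The tab has snapped to the far index line (crop x≈302 vs 303), with zero force on the finger. Now I'll back off, lift and go to the button, turning the jaws across the dimmer direction.

Call:
{"name": "step_arm", "arguments": {"deltas": [[[0, -0.5, -6, 0, 0], [0, -1, -12, 0, 0], [0, -1, -12, 30, 0], [0, -1, -12, 75, 0], [0, -1, -12, 120, 0], [0, -1, -12, 133, 0], [0, -4, 10, 133, 9], [0, -10, 50, 133, 18], [0, -18, 100, 133, 27], [0, -26, 150, 133, 36]]]}}

```text
time_s: 7.85
eef_pos: [0.5236, -0.0743, 0.2385]
tool_rot: [0.615, -0.35, 0.349, -0.615]
wrist_force: [0.7, 0.9, -0.2]
finger_gap: -0.0004
```

Call:
{"name": "step_arm", "arguments": {"deltas": [[[0, -8, 50, 0, 9], [0, -16, 100, 0, 18], [0, -25, 150, 0, 27], [0, -34, 200, 0, 36], [0, -43, 245, 0, 45], [0, -50, 280, 0, 54], [0, -53, 290, 0, 54], [0, -53, 292, 0, 54], [0, -53, 292, 0, 54], [0, -53, 292, 0, 54]]]}}

```text
time_s: 9.1
eef_pos: [0.471, 0.2167, 0.2385]
tool_rot: [0.707, -0.034, 0.032, -0.706]
wrist_force: [0.2, -0.7, 0.1]
finger_gap: 0.0001
```

```bash
python3 - <<'E'
from h import *
snap('wrist','w5'); s=readout.observe(); print(s['time_s'],s['eef_pos'],s['wrist_force'],s['joints'])
M=R.from_quat(s['tool_rot']).as_matrix();print(np.degrees(np.arctan2(M[1,0],M[0,0])))
print(w2px('w5',[.4707,.2192,.09]))
snap('scene','scene5')
a=cv2.imread('pics/w5.png');b=cv2.imread('pics/scene5.png')
cv2.imwrite('pics/m5.png',np.vstack([np.hstack([cv2.resize(a,(400,300)),cv2.resize(b[125:215,150:270],(400,300),interpolation=2)]),np.zeros((300,800,3),np.uint8)])[:300])
E
```

```text
9.15 [0.47089608 0.21678604 0.23849874] [ 0.30307567 -0.45781774  0.10259625] [ 2.69726318e-01  2.03996154e-01 -3.33519887e-02  1.33568103e+00
 -4.43437575e-04  1.93370758e+00]
-5.339141987985836
[319.09316537 220.43816588]
```

View pics/m5.png

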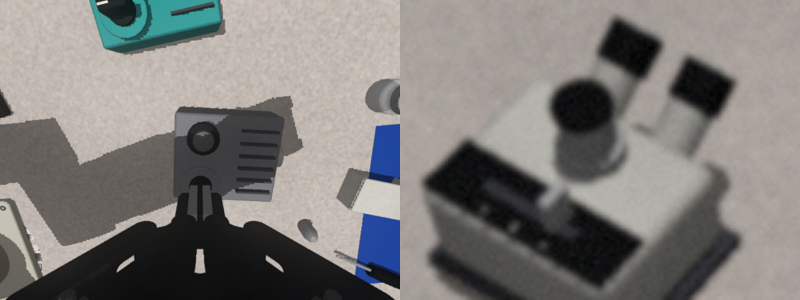

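Comparing the scene views, the tab top has shifted (60,32) crop px, matching the index line spacing of (59,34), so it made the full travel and the head hasn't moved. The wrist view shows the button at about (326,221), only a few mm off the tool axis. Going down.

Call:
{"name": "step_arm", "arguments": {"deltas": [[[0, 1, 1, -20, 0], [0, 2, 1, -45, 0], [0, 2, 1, -70, 0], [0, 2, 1, -95, 0], [0, 2, 1, -110, 0], [0, 2, 1, -120, 0], [0, 2, 1, -125, 0], [0, 2, 1, -128, 0], [0, 2, 1, -130, 0], [0, 2, 1, -130, 0]]]}}

```text
time_s: 10.45
eef_pos: [0.473, 0.2179, 0.1087]
tool_rot: [0.707, -0.033, 0.032, -0.706]
wrist_force: [-0.6, -0.5, 0.2]
finger_gap: 0.0
```

```bash
python3 - <<'E'
from h import *
snap('wrist','w6');snap('side','side6'); s=readout.observe(); print(s['time_s'],s['eef_pos'],s['wrist_force'])
a=cv2.imread('pics/w6.png');b=cv2.imread('pics/side6.png')
cv2.imwrite('pics/m6.png',np.hstack([cv2.resize(a[120:420,120:520],(400,300)),cv2.resize(b[240:390,220:420],(400,300),interpolation=2)]))
E
```

```text
10.55 [0.47298671 0.21796034 0.10879783] [ 0.43033281 -0.40032884 -0.01809953]
```

View pics/m6.png

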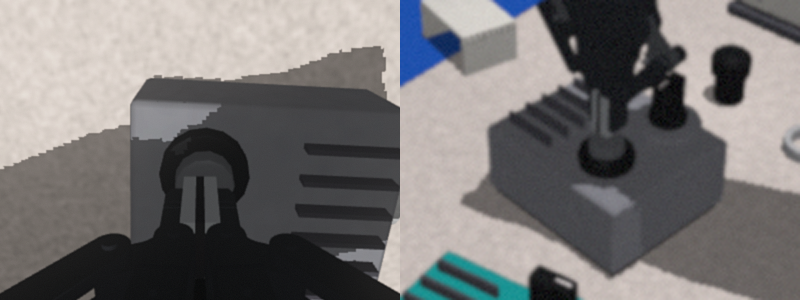

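```bash
python3 - <<'E'
from h import *
for z in (.085,.09,.095): print(z,px2w('w6',325,278,z),px2w('w6',325,248,z-.008),px2w('w6',297,290,z-.008)[0],px2w('w6',368,290,z-.008)[0])
E
```

```text
0.085 [0.47631528 0.22396445 0.085     ] [0.47752962 0.23648953 0.077     ] 0.46123916793440756 0.49742176700923646
0.09 [0.47644761 0.22612683 0.09      ] [0.47762108 0.23819378 0.082     ] 0.46179751594333124 0.4969431180424052
0.095 [0.47657995 0.22828921 0.095     ] [0.47771254 0.23989803 0.087     ] 0.46235586395225486 0.4964644690755739
```

Call:
{"name": "step_arm", "arguments": {"deltas": [[[0, 1, -1, -2, 0], [0, 1, -1, -4, 0], [0, 1, -1, -6, 0], [0, 1, -1, -8, 0], [0, 1, -1, -10, 0], [0, 1, -1, -11, 0], [0, 1, -1, -12, 0], [0, 1, -1, -13, 0], [0, 1, -1, -14, 0], [0, 1, -1, -14, 0]]]}}

```text
time_s: 11.8
eef_pos: [0.474, 0.217, 0.0948]
tool_rot: [0.707, -0.033, 0.032, -0.706]
wrist_force: [-1.5, -0.5, 3.2]
finger_gap: -0.0002
```

Call:
{"name": "step_arm", "arguments": {"deltas": [[[0, 0, 0, -0.5, 0], [0, 0, 0, -1, 0], [0, 0, 0, -1.5, 0], [0, 0, 0, -2, 0], [0, 0, 0, -2.5, 0], [0, 0, 0, -3, 0], [0, 0, 0, -3, 0], [0, 0, 0, -3, 0], [0, 0, 0, -3, 0], [0, 0, 0, -3, 0]]]}}

```text
time_s: 13.05
eef_pos: [0.4741, 0.217, 0.0929]
tool_rot: [0.707, -0.033, 0.033, -0.706]
wrist_force: [-4.9, -1.5, 15.0]
finger_gap: 0.0002
```

Call:
{"name": "step_arm", "arguments": {"deltas": [[[0, 0, 0, -1, 0], [0, 0, 0, -1.5, 0], [0, 0, 0, -2, 0], [0, 0, 0, -2, 0], [0, 0, 0, -2, 0], [0, 0, 0, -2, 0], [0, 0, 0, -2, 0], [0, 0, 0, -2, 0], [0, 0, 0, -2, 0], [0, 0, 0, -2, 0]]]}}

```text
time_s: 14.3
eef_pos: [0.4741, 0.217, 0.0927]
tool_rot: [0.706, -0.032, 0.033, -0.706]
wrist_force: [-7.7, -2.6, 24.0]
finger_gap: 0.0001
```

```bash
python3 - <<'E'
from h import *
snap('wrist','w7');s=readout.observe(); print(s['time_s'],s['eef_pos'],s['wrist_force'],s['ft_torque'])
E
```

```text
14.35 [0.47415066 0.21700399 0.09272967] [-7.82238027 -2.81716353 24.05476343] [-0.59894128  1.63325724 -0.03283511]
```

Call:
{"name": "step_arm", "arguments": {"deltas": [[[0, 0, 0, 1, 0], [0, 0, 0, 2, 0], [0, 0, 0, 3, 0], [0, 0, 0, 4, 0], [0, 0, 0, 4, 0], [0, 0, 0, 4, 0], [0, 0, 0, 4, 0], [0, 0, 0, 4, 0], [0, 0, 0, 4, 0], [0, 0, 0, 4, 0]]]}}

```text
time_s: 15.6
eef_pos: [0.4741, 0.217, 0.0967]
tool_rot: [0.706, -0.032, 0.033, -0.706]
wrist_force: [-1.9, -0.5, 2.6]
finger_gap: -0.0002
```

It hit a hard stop at z=0.0927 with 24 N, and the spring still pushed back at 0.0967, so the travel was over 4 mm and fits the full 6. Lifting clear.

Call:
{"name": "step_arm", "arguments": {"deltas": [[[0, 0, 0, 2, 0], [0, 0, 0, 5, 0], [0, 0, 0, 15, 0], [0, 0, 0, 35, 0], [0, 0, 0, 60, 0], [0, 0, 0, 90, 0], [0, 0, 0, 120, 0], [0, 0, 0, 140, 0], [0, 0, 0, 140, 0], [0, 0, 0, 140, 0]]]}}

```text
time_s: 16.85
eef_pos: [0.4739, 0.217, 0.2361]
tool_rot: [0.707, -0.032, 0.033, -0.706]
wrist_force: [-0.6, 0.8, -0.3]
finger_gap: -0.0001
```

```bash
python3 - <<'E'
from h import *
snap('scene','scene9');snap('side','side9');s=readout.observe(); print(s['time_s'],s['eef_pos'],s['wrist_force'])
g=lambda n:cv2.imread(f'pics/{n}.png')
z=lambda i,x,y,w,h:cv2.resize(i[y:y+h,x:x+w],(400,300),interpolation=2)
cv2.imwrite('pics/m9.png',np.vstack([np.hstack([z(g('scene9'),150,125,120,90),z(g('side9'),380,170,133,100)]),np.hstack([z(g('scene9'),220,190,200,150),z(g('side9'),260,265,133,100)])]))
E
```

```text
16.95 [0.47372905 0.21689651 0.23575926] [ 0.94945522 -0.26998742 -0.99960012]
```

View pics/m9.png

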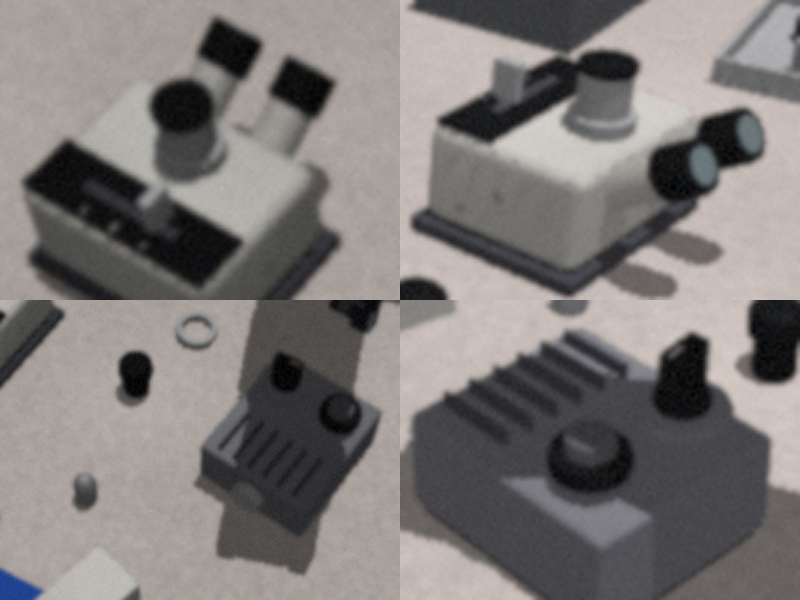

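The tab is at the far line: scene crop (152,190) against (92,158) at the start, and side crop (508,62) against (550,38). The head, dimmer pointer and loose parts look unmoved, and the button is up again.

```bash
python3 -c "
from cell import ticket
print(ticket.close_job())"
```

```text
the job is handed in; nothing more can be done
None
```

The job is done and handed in at about 17 s of the 46 s allowed. No verdict was reported.

- **Selector:** I pushed the tab with shut fingertips from the start stop, past the middle click, until it snapped to the far stop. I stopped pushing once it snapped in and did not press it against the stop. In the last pictures it sits at the third index line, and its shift matches the full 50 mm between the outer lines.
- **Button:** I then pressed it to a hard stop at z = 92.7 mm with 24 N, and it came back up when I let go. The spring still pushed back 4 mm above that stop. My camera estimate of the button's top, 98.9 mm, fits the full 6 mm of travel.
- **Everything else:** The head, the dimmer and the loose parts in view look unmoved. At hand-in the arm was clear of everything.
- **Disagreement:** The wrist camera and the fixed cameras differed by 3–5 mm. I allowed for this by aiming between them and feeling for contact. The press also showed a sideways force of up to 8 N.

I viewed 10 pictures, counting crops and composites.

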